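# Open the child-safe reagent tub

### The arm

A 6-joint arm with a two-finger parallel gripper is mounted at the origin on the work surface. World frame = base frame: x ahead of the robot, y to its left, z up, the work surface at z = 0. Lengths are in m, angles in rad, forces in N, time in s.
With the tool pointing down it reaches from about 0.3 to 0.825 m from the base axis. Payload 5.4 kg.
Tool frame: the origin (TCP) lies at the very end of the fingers, on their centre line; the grasp point (between the pads) lies 19 mm behind it; z points along the fingers, x is the direction in which the jaws open and shut, and the axes are right-handed (so a half turn about z gives the same grasp; the last joint's range is limited). The gripper opens to 92 mm and grips with 3 to 60 N. Pads are 20 mm wide; open, the fingers measure 128 mm over their backs; the gripper's body (75 mm by 189 mm) begins 69 mm behind the grasp point.
Start: joints at [-1.318, 0.158, 1.597, -0, 1.386, -0.21], TCP at [0.257, -0.515, 0.215] pointing down, gripper open.
Joint ranges: [-2.91, 2.91], [-0.94, 2.29], [0.18, 2.7], [-1.29, 4.43], [0.17, 2.64], [-3, 3]. Speed limits (rad/s): [2.57, 2.57, 3.14, 3.14, 3.14, 3.14].

### API

Orientations are given as a rotation vector (axis times angle).
In Python, from workcell import bot gives the robot as it stands. Calls block until the motion is done:
- bot.goto(position, orientation): joint-space move of the TCP to a pose.
- bot.line_to(position, rot=None, max_speed=0.15): straight line of the TCP; rot=None keeps the orientation; max_speed is the mean speed in m/s.
- bot.set_joints(angles): joint-space move.
- bot.set_gripper(opening, newtons=None): opening from 0.0 (shut) to 1.0 (fully open); newtons is the grip in N (None keeps the last); returns when the fingers have stopped.
- bot.hold(seconds).
- bot.inverse_kinematics(position, orientation): joint angles nearest the present ones, or None.
- bot.read_camera(name): name is "side" or "top"; returns a dict with "pixels" (420x560x3 uint8, blue, green, red), "fx", "fy", "cx", "cy" (pixels), "R" (3x3) and "t" (3): a world point X has camera coordinates R X + t. Camera axes: x right, y down, z forward; pixel columns grow to the right and rows downward; lengths in m; the calibration is good to about 2 mm. A picture is of the moment at which its call begins. There is no depth.
A pose or a line that the arm cannot do raises bot.MotionError and nothing moves.
- bot.job_done(): hands the job in, once; it reports no verdict.
Readings, each from a call of its own:
- bot.current_clock(): time.
- bot.current_joints(): joint angles.
- bot.current_joint_vel(): joint speeds.
- bot.current_effort(): joint torques, N m.
- bot.current_ee_pos(): TCP position.
- bot.current_tool_rot(): TCP orientation.
- bot.current_contact_force(): force on the tool from outside, world axes, zero at the start.
- bot.current_ft_torque(): the same for the moment, N m.
- bot.current_opening(): opening from 0.0 (shut) to 1.0 (fully open).
Only numpy, scipy, OpenCV 4.12 (cv2) and the standard library are available. Lean on these libraries where they do the work, as an engineer would, in place of code of your own. Each camera call takes 0.05 s, during which the arm holds its last target.

### The job

Open the white reagent tub for the water-testing class: squeeze both orange tabs of its blue child-safe lid, unscrew the lid counter-clockwise until its thread lets go, lift it off and set it down gently, right way up, in the green tray. Do not force the lock or yank the lid while the thread still holds, and leave the dropper bottle, the beaker and the goggles standing where they are.

Things in the scene. Friction and masses are not known exactly. Their poses are not given: they have to be found in the camera images.
- lid_center (a point): Blue round screw lid (child-safe cap), outside diameter 53 mm, 33 mm high, about 60 g, with two orange squeeze tabs on opposite sides. The point is the lid's centre, on its axis, half-way up (16.5 mm above its lower rim). z along the axis, up out of the top; the tabs lie on the lid's +y and -y sides. Closed, its lower rim is 1.5 mm above the tub's shoulder.
- tab_a_face (a point): Middle of the outer face of the orange tab on the lid's +y side, as it stands when not pressed: 31 mm from the lid's axis, 4 mm above lid_center. The face is flat, 16 mm wide and 22 mm high (7 mm below lid_center to 15 mm above it). Below it, near the lid's rim, a 6 mm wide bolt of the tab stands out between two white ears of the tub.
- tab_b_face (a point): The same for the tab on the lid's -y side. Over both unpressed tabs the lid measures 62 mm, with both pressed fully home 54 mm.
- tab_a (a joint): How far the +y tab is pressed in, towards the lid's axis: 0 = sprung out (locks the lid), 0.0042 m = fully in. Spring: 2 N to start, 6 N fully in. At least 3.2 mm is needed to draw its bolt clear of the ears; both tabs must be in together before the lid will turn out of its lock.
- tab_b (a joint): The same for the -y tab.
- tub_shoulder (a point): White square tub, 76 x 76 mm, in a grey holder (100 x 124 mm) screwed to the counter: it can neither turn nor slip. The point is on the tub's axis on its flat shoulder, 91 mm above the counter; z up. The closed lid's tabs point along this frame's +y and -y.
- ear_a (a point): Top of the two white lock ears at the +y side of the tub's shoulder (a like pair is at the -y side): 7 mm high, 29 to 35 mm from the axis, one on each side of the tab's bolt; finger ends must stay above them. Only the ears lock the lid: once the bolts are turned past them the tabs may spring out again, and the lid still turns and stays where it is left.
- tub_mouth (a point): Middle of the neck's mouth under the lid, 31.5 mm above the shoulder (the lid must rise 33 mm to clear the neck). The lid opens counter-clockwise seen from above. Its coarse two-start thread lets go somewhere from 85 to 150 degrees past the locked position, differing from tub to tub and hidden under the lid. It turns with little effort and need not rise.
- thread_top (a point): On the axis, 21 mm above the shoulder: top of the neck's thread. A gentle upward pull tells: while the thread holds, the lid rises at most 6 mm and is then stopped; once past the thread's end it lifts straight off. It stays free for only about 20 degrees beyond that point; farther on it hooks under the next thread, until it is turned back.
- tray_floor (a point): Low green tray, fixed to the counter, 180 mm along its x and 210 mm along its y, rim 14 mm above the counter. The point is the middle of its flat floor, 4 mm above the counter; z up.
- dropper_center (a point): Small white dropper bottle with a red cap, 32 mm diameter, 81 mm high, standing loose behind the tub; the point is on its axis, 40 mm up. Leave it alone.
- beaker_center (a point): Clear plastic beaker, 60 mm diameter, 75 mm high, loose; the point is at its centre. Leave it alone.
- goggles_center (a point): Orange safety goggles, about 80 x 160 mm and 68 mm high, loose; the point is at their middle. Leave them alone.
There are look-alikes about, which are no part of the job. Of the things like the part that bears lid_center, leave any that is pink; of the rest the larger one is meant.

How it is judged:
On the way, in this order (a step that is already met when the one before it is completed fails the run):
1. both tabs are pinched in while the lid is still in its locked place on the neck (value of joint each of tab_a, tab_b above 0.003 m and angle between the y axis of lid_center and the y axis of tub_shoulder, either way round below 0.15 rad and distance between lid_center and tub_shoulder below 0.023 m), for 0.1 s.
2. the lid is turned at least 40 degrees out of its lock while still down on the neck (angle between the y axis of lid_center and the y axis of tub_shoulder, either way round above 0.7 rad and distance between lid_center and tub_shoulder below 0.03 m), for 0.05 s.
At the end, for the whole second after the job is handed in: The lid lies flat and right way up (within 0.1 rad) on the floor of the green tray, wholly inside its rim (centre within 62 mm in x and 77 mm in y of the tray's middle), at rest, let go with both tabs sprung out; the tub is open, and the bystanders stand where they stood (x of lid_center in the frame of tray_floor between -0.062 and 0.062 m and y of lid_center in the frame of tray_floor between -0.077 and 0.077 m and z of lid_center in the frame of tray_floor between 0.013 and 0.02 m and angle between lid_center's own z axis and vertical below 0.1 rad and value of joint each of tab_a, tab_b below 0.0015 m); the robot touches nothing.
It fails at once if the lock or the thread is forced: more than 60 N between the lid and the tub or its neck (contact force between lid and tub above 60 N or contact force between lid and neck above 60 N).
It fails at once if the lid is dropped (falls faster than 0.6 m/s with nothing holding it) (linear speed of lid above 0.6 m/s and contact force between lid and the fingers below 0.05 N).
It fails at once if the dropper bottle is moved more than 30 mm or tipped (distance of dropper_center from where it was at the start of the episode above 0.03 m or angle between dropper_center's own z axis and vertical above 0.5 rad).
It fails at once if the beaker is moved more than 30 mm or tipped (distance of beaker_center from where it was at the start of the episode above 0.03 m or angle between beaker_center's own z axis and vertical above 0.5 rad).
It fails at once if the goggles are moved more than 30 mm or tipped (distance of goggles_center from where it was at the start of the episode above 0.03 m or angle between goggles_center's own z axis and vertical above 0.5 rad).
It also fails if it takes over 72 s, if anything falls off the work surface, if the arm or the gripper's body presses on something with over 40 N, if the wrist force passes 120 N, or if a joint passes its speed limit or range.

## Working session

There is one attempt and no reset: what is moved stays moved. The work goes in short steps, each a Python script; the robot and the scene stay as the last script left them, time stands still between calls to the robot, and variables do not carry over. Pictures are saved under pics/ and viewed, and the job is handed in when it is done.

```bash
mkdir -p pics; ls
python3 - <<'E'
from workcell import bot
import cv2
print(bot.current_clock(),bot.current_joints(),bot.current_tool_rot(),bot.current_opening())
for n in("top","side"):
    c=bot.read_camera(n); cv2.imwrite(f"pics/{n}0.png",c["pixels"])
    print(n,c["fx"],c["cx"],c["cy"],c["R"],c["t"])
E
```

```text
pics
0.0 [-1.31811528e+00  1.59094441e-01  1.59823519e+00 -5.33116669e-06
  1.38622443e+00 -2.10094770e-01] [-2.67052740e+00  1.65208403e+00  2.22920288e-03] 1.0004720922555712
top 414.1213823679954 279.1199120295817 209.260147512278 [[-0.11993769 -0.99277877 -0.00229464]
 [-0.97256243  0.11795882 -0.2005194 ]
 [ 0.19934208 -0.02181815 -0.97968704]] [0.05589169 0.59286049 0.83029201]
side 440.19441985542466 278.9763958736002 206.59132853630962 [[ 0.94656047 -0.32249596 -0.00443118]
 [-0.18204864 -0.52289044 -0.83273278]
 [ 0.26623593  0.78903862 -0.55365737]] [-0.53877113  0.18549226  0.70002661]
```

View pics/top0.png

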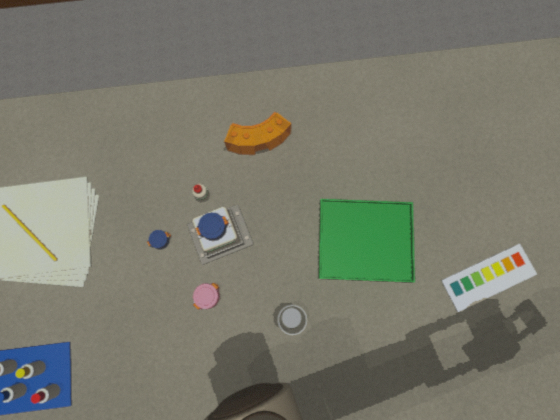

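View pics/side0.png

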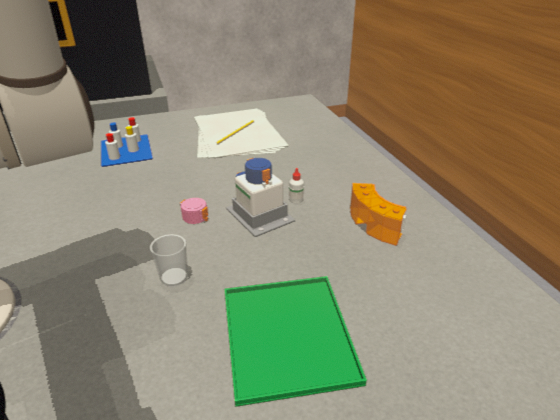

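The top view shows the blue lid on the tub at (212,228), the small blue decoy at (158,239), the pink decoy at (205,296), the dropper at (199,190), the beaker at (291,320) and the tray at (366,241). Next I'll zoom in and measure.

```bash
cat > h.py <<'E'
import numpy as np, cv2
from workcell import bot
from scipy.spatial.transform import Rotation as Rn
def ray(c,u,v,z):
    d=c["R"].T@np.array([(u-c["cx"])/c["fx"],(v-c["cy"])/c["fy"],1.0]); o=-c["R"].T@c["t"]
    return o+d*(z-o[2])/d[2]
def proj(c,X):
    p=c["R"]@np.asarray(X,float)+c["t"]; return np.array([c["fx"]*p[0]/p[2]+c["cx"],c["fy"]*p[1]/p[2]+c["cy"]])
def blobs(c,lo,hi,box=None,amin=6):
    h=cv2.cvtColor(c["pixels"],cv2.COLOR_BGR2HSV); m=cv2.inRange(h,np.array(lo),np.array(hi))
    if box:
        k=np.zeros_like(m);k[box[1]:box[3],box[0]:box[2]]=1;m=m*k
    n,l,s,ce=cv2.connectedComponentsWithStats(m)
    return m,[(s[i],ce[i]) for i in range(1,n) if s[i,4]>=amin]
def rotz(a): # tool down, tool x axis at world angle a
    x=np.array([np.cos(a),np.sin(a),0]);z=np.array([0,0,-1.]);y=np.cross(z,x)
    return Rn.from_matrix(np.c_[x,y,z]).as_rotvec()
E
python3 - <<'E'
from h import *
c=bot.read_camera("top"); s=bot.read_camera("side")
for n,cc,box in(("top",c,(140,170,260,310)),("side",s,(170,140,320,250))):
    im=cc["pixels"][box[1]:box[3],box[0]:box[2]]
    cv2.imwrite(f"pics/{n}z.png",cv2.resize(im,None,fx=5 if n=="side" else 4.2,fy=5 if n=="side" else 4.2,interpolation=cv2.INTER_CUBIC))
    for nm,lo,hi in(("blue",(100,100,40),(130,255,255)),("orange",(5,150,100),(18,255,255))):
        m,b=blobs(cc,lo,hi,box)
        for q in b: print(n,nm,q[0],q[1].round(1))
m,b=blobs(c,(50,120,60),(75,255,255),None,500)
for q in b:
    cnt=max(cv2.findContours(m,0,2)[0],key=cv2.contourArea); r=cv2.minAreaRect(cnt); bp=cv2.boxPoints(r)
    print("tray",r); P=np.array([ray(c,*p,.014) for p in bp]); print(P.round(4),P.mean(0))
print(ray(c,212,228,.1255), ray(c,199,190,.08),ray(c,291,320,.04))
E
```

```text
top blue [199 213  26  26 489] [211.2 225.5]
top blue [149 230  18  18 231] [157.5 238.7]
top orange [223 217   5   7  15] [224.8 220.1]
top orange [197 228   3   7   9] [197.8 231.2]
top orange [166 232   4   4   8] [167.2 233.9]
top orange [212 283   6   6  18] [214.9 285.6]
top orange [194 304   5   5  10] [196.  306.3]
side blue [246 159  25  11 216] [257.7 163.9]
side blue [238 172   7   3  10] [241.2 173. ]
side orange [262 169   8  15  75] [265.8 175.1]
side orange [202 207   6  14  58] [204.5 213.3]
tray ((366.8713684082031, 240.10255432128906), (95.117919921875, 79.23519134521484), 2.0454084873199463)
[[ 0.442  -0.0827  0.014 ]
 [ 0.6173 -0.1137  0.014 ]
 [ 0.5835 -0.3268  0.014 ]
 [ 0.4098 -0.2878  0.014 ]] [ 0.51315809 -0.20274058  0.014     ]
[0.56047059 0.12158278 0.1255    ] [0.65312889 0.1484809  0.08      ] [ 0.36236656 -0.01252682  0.04      ]
```

View pics/topz.png

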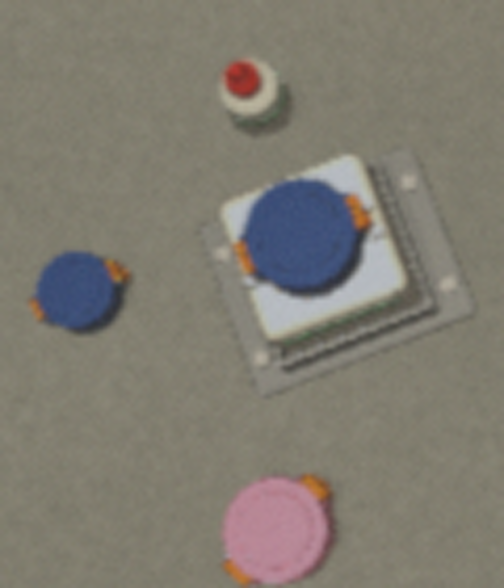

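View pics/sidez.png

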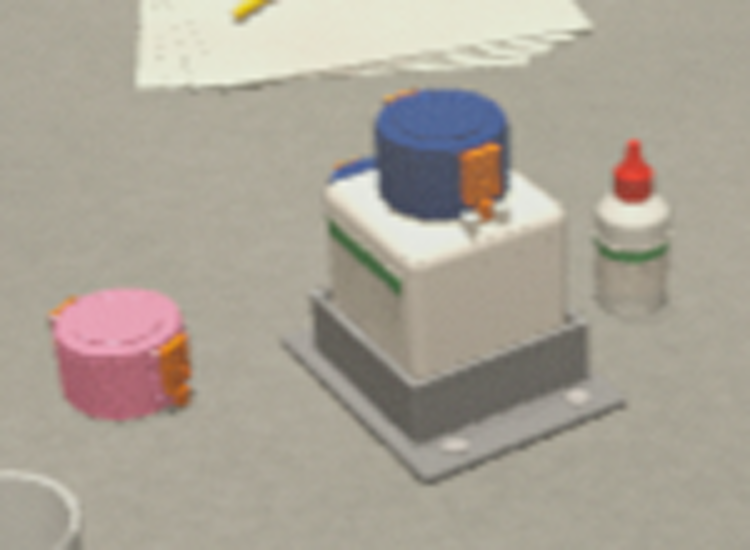

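The zooms show the lid with its tabs at about (225,220) and (198,231), and the white ears beside the bolt below. I'll fit the lid in both views.

Run:
```python
from h import *
from scipy.optimize import least_squares
c=bot.read_camera("top"); s=bot.read_camera("side")
def up(cc,box,lo,hi,k=8):
    im=cv2.resize(cc["pixels"][box[1]:box[3],box[0]:box[2]],None,fx=k,fy=k,interpolation=cv2.INTER_CUBIC)
    m=cv2.inRange(cv2.cvtColor(im,cv2.COLOR_BGR2HSV),np.array(lo),np.array(hi))
    cs=[q for q in cv2.findContours(m,0,cv2.CHAIN_APPROX_NONE)[0] if cv2.contourArea(q)>k*k*6]
    return [((q[:,0]+.5)/k-.5+np.array(box[:2])) for q in sorted(cs,key=lambda q:-cv2.contourArea(q))]
q=up(c,(190,200,245,265),(100,80,30),(135,255,255))[0]
print(q.min(0),q.max(0))
# rim points of the top disc on the far side of camera: ray to top plane
P=np.array([ray(c,*p,.1255)[:2] for p in q]); cen=P.mean(0); cam=-c["R"].T@c["t"]; print("cam",cam)
d=(cen-cam[:2])/np.linalg.norm(cen-cam[:2])
for fr in(None,.0265):
    K=P[(P-cen)@d>0.003]
    f=lambda x:np.linalg.norm(K-x[:2],axis=1)-(x[2] if fr is None else fr)
    r=least_squares(f,[*cen,.0265],loss="soft_l1",f_scale=.0005);print(r.x,np.abs(r.fun).mean())
for q in up(c,(190,200,245,265),(4,130,90),(20,255,255)): print("tab",q.mean(0),ray(c,*q.mean(0),.122))
for q in up(c,(185,195,255,268),(0,0,150),(180,70,255))[:1]:
    r=cv2.minAreaRect(q.astype(np.float32)); B=np.array([ray(c,*p,.091)[:2] for p in cv2.boxPoints(r)])
    print("tub",B.round(4),B.mean(0),[(np.linalg.norm(B[i]-B[i-1]).round(4),np.degrees(np.arctan2(*(B[i]-B[i-1])[::-1])).round(1)) for i in range(4)])
q=up(s,(225,145,295,215),(100,80,30),(135,255,255))[0]
print("side blue",q.min(0),q.max(0))
for q in up(s,(235,145,280,195),(4,130,90),(20,255,255)): print("stab",q.min(0),q.max(0),q.mean(0),ray(s,*q.mean(0),.113))
for x in ([.562,.121],): print(proj(s,[*x,.1255]),proj(s,[*x,.109]))
q=up(s,(225,145,295,215),(100,80,30),(135,255,255))[0]
P=np.array([ray(s,*p,.1255)[:2] for p in q]); cam=-s["R"].T@s["t"]
T=np.array([.562,.121]);d=(T-cam[:2])/np.linalg.norm(T-cam[:2]);K=P[(P-T)@d>.003]
f=lambda x:np.linalg.norm(K-x[:2],axis=1)-.0265
r=least_squares(f,T,loss="soft_l1",f_scale=.0005);print("side fit",r.x,np.abs(r.fun).mean(),cam)
```

```text
[197.8125 212.6875] [224.5625 238.4375]
cam [0.41778523 0.0036704  0.93243461]
[0.56697473 0.12315422 0.02467448] 0.00026870569598348693
[0.5650982  0.12195802 0.0265    ] 0.0005808250708185916
tab [224.84099265 220.23069853] [0.57358287 0.09538069 0.122     ]
tab [197.65650826 230.90134298] [0.55871971 0.15076944 0.122     ]
tub [[0.5926 0.1695]
 [0.6116 0.0969]
 [0.5396 0.0776]
 [0.5213 0.1492]] [0.5662695 0.123307 ] [(np.float64(0.0741), np.float64(15.9)), (np.float64(0.0751), np.float64(-75.3)), (np.float64(0.0745), np.float64(-165.0)), (np.float64(0.0739), np.float64(104.4))]
side blue [245.0625 157.9375] [270.3125 170.6875]
stab [261.8125 168.3125] [269.4375 183.1875] [265.92176871 175.28869048] [0.57411612 0.09228382 0.113     ]
[255.65951221 164.06358609] [255.93663584 171.33866517]
side fit [0.56665116 0.11905924] 0.0006906232515477719 [ 0.35737583 -0.62910741  0.53965299]
```

Tab midpoint and tub centre agree at (0.566, 0.123), and the tab axis is at about 105°. I'll check the IK for the grasp, the turn and the tray.

Run:
```python
from h import *
C=[.5663,.123]
for a in(105,-75):
  for d in(0,45,90,120,155):
    j=[bot.inverse_kinematics([*C,z],rotz(np.radians(a+d))) for z in(.1015,.25)]
    print(a,d,[None if k is None else np.round(k,2) for k in j])
for a in range(0,360,45): 
  j=bot.inverse_kinematics([.513,-.203,.02],rotz(np.radians(a)));print(a,None if j is None else np.round(j,2))
```

```text
105 0 [array([ 0.01,  0.28,  1.69, -0.  ,  1.17, -1.83]), array([ 0.01,  0.15,  1.54, -0.  ,  1.45, -1.83])]
105 45 [array([ 0.01,  0.28,  1.69, -0.  ,  1.17, -2.61]), array([ 0.01,  0.15,  1.54, -0.  ,  1.45, -2.61])]
105 90 [array([ 0.01,  0.28,  1.69, -0.  ,  1.17,  2.89]), array([ 0.01,  0.15,  1.54, -0.  ,  1.45,  2.89])]
105 120 [array([ 0.01,  0.28,  1.69, -0.  ,  1.17,  2.36]), array([ 0.01,  0.15,  1.54, -0.  ,  1.45,  2.36])]
105 155 [array([ 0.01,  0.28,  1.69, -0.  ,  1.17,  1.75]), array([ 0.01,  0.15,  1.54, -0.  ,  1.45,  1.75])]
-75 0 [array([ 0.01,  0.28,  1.69, -0.  ,  1.17,  1.31]), array([ 0.01,  0.15,  1.54, -0.  ,  1.45,  1.31])]
-75 45 [array([ 0.01,  0.28,  1.69, -0.  ,  1.17,  0.53]), array([ 0.01,  0.15,  1.54, -0.  ,  1.45,  0.53])]
-75 90 [array([ 0.01,  0.28,  1.69, -0.  ,  1.17, -0.26]), array([ 0.01,  0.15,  1.54, -0.  ,  1.45, -0.26])]
-75 120 [array([ 0.01,  0.28,  1.69, -0.  ,  1.17, -0.78]), array([ 0.01,  0.15,  1.54, -0.  ,  1.45, -0.78])]
-75 155 [array([ 0.01,  0.28,  1.69, -0.  ,  1.17, -1.39]), array([ 0.01,  0.15,  1.54, -0.  ,  1.45, -1.39])]
0 [-0.6   0.34  1.8  -0.    1.   -0.6 ]
45 [-0.6   0.34  1.8  -0.    1.   -1.38]
90 [-0.6   0.34  1.8  -0.    1.   -2.17]
135 [-0.6   0.34  1.8  -0.    1.   -2.95]
180 [-0.6   0.34  1.8   0.    1.    2.55]
225 [-0.6   0.34  1.8  -0.    1.    1.76]
270 [-0.6   0.34  1.8   0.    1.    0.97]
315 [-0.6   0.34  1.8  -0.    1.    0.19]
```

Run:
```python
from h import *
C=[.5663,.123]; r=rotz(np.radians(-75))
bot.line_to([.257,-.515,.27]) 
bot.goto([*C,.25],r); print(bot.current_clock())
bot.line_to([*C,.150],r,.15)
bot.line_to([*C,.103],r,.08)
bot.set_gripper(.72,10)
print(bot.current_clock(),bot.current_ee_pos(),bot.current_contact_force().round(2),bot.current_opening())
for n in("top","side"):
    c=bot.read_camera(n); x,y=(150,170) if n=="top" else (190,110)
    cv2.imwrite(f"pics/{n}g.png",cv2.resize(c["pixels"][y:y+120,x:x+150],None,fx=5,fy=5,interpolation=cv2.INTER_CUBIC))
```

```text
3.3333
5.4333 [0.56632195 0.12300263 0.10307812] [ 0.44 -0.33 -0.2 ] 0.7177501516591808
```

View pics/sideg.png

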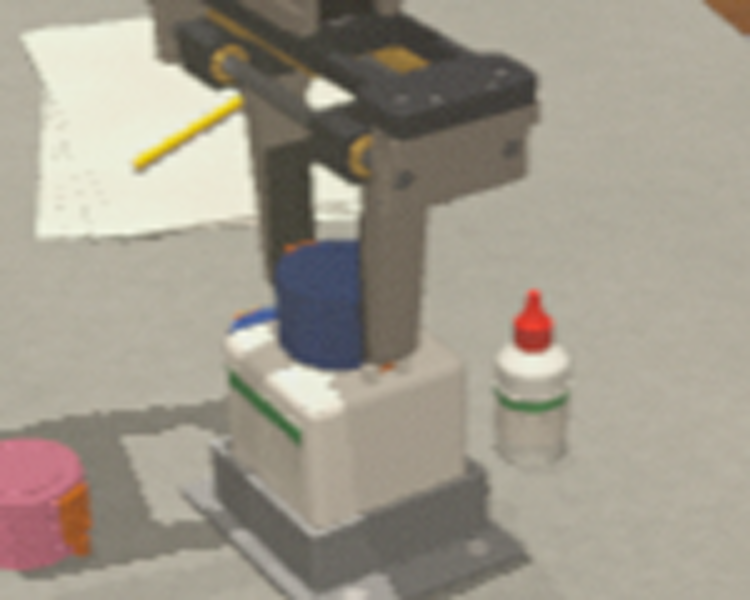

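View pics/topg.png

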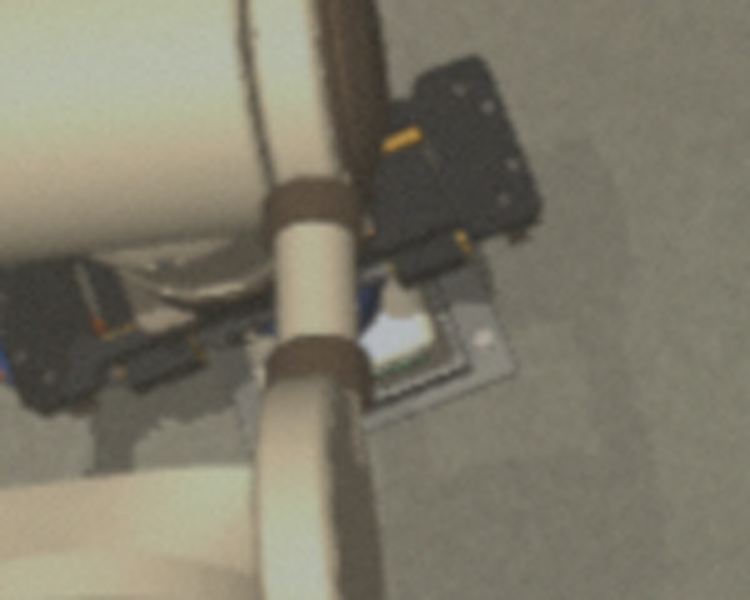

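The side view shows the fingers straddling both tabs. Their ends are above the ears, with the near finger end at about (390,355), and nothing is touching. Now I'll squeeze.

Run:
```python
from h import *
ax=np.array([np.cos(np.radians(-75)),np.sin(np.radians(-75)),0])
for o,f in((.66,10),(.5,14),(.5,22)):
    bot.set_gripper(o,f); F=bot.current_contact_force()
    print(bot.current_clock(),"gap mm",bot.current_opening()*92,F.round(2),"jaw",(F@ax).round(2),bot.current_ft_torque().round(2))
```

```text
5.825 gap mm 61.134252406638126 [-0.1   0.24  0.3 ] jaw -0.26 [0.04 0.05 0.04]
6.1083 gap mm 53.06156439000787 [ 0.47 -1.26  1.38] jaw 1.33 [ 0.03  0.04 -0.05]
6.325 gap mm 52.7932116914335 [-0.47 -0.11  2.  ] jaw -0.01 [-0.02  0.16  0.07]
```

Both tabs are home with a gap of about 53 mm and almost no side force. Next is the turn, in steps, watching the moment.

Run:
```python
from h import *
bot.hold(.2)
j0=np.array(bot.current_joints()); np.save("j0.npy",j0)
for d in(4,8,14,22,32,45,60,75):
    j=j0.copy(); j[5]-=np.radians(d); bot.set_joints(j)
    F=bot.current_contact_force();T=bot.current_ft_torque()
    print(d,round(bot.current_clock(),2),F.round(1),T.round(2),round(bot.current_opening()*92,2))
    if np.linalg.norm(F)>25 or abs(T[2])>1.2: print("stop");break
c=bot.read_camera("side");x,y=190,110
cv2.imwrite("pics/t75.png",cv2.resize(c["pixels"][y:y+120,x:x+150],None,fx=5,fy=5,interpolation=cv2.INTER_CUBIC))
```

```text
4 6.78 [ 0.5 -0.3  2.2] [0.04 0.04 0.01] 53.02
8 7.03 [ 0.5 -0.8  1.5] [-0.01 -0.01  0.01] 52.52
14 7.28 [ 0.3 -0.5  1. ] [ 0.01 -0.03  0.03] 53.12
22 7.53 [ 0.9 -0.   1.5] [-0.03  0.    0.03] 53.06
32 7.83 [-1.2  0.5  2.6] [ 0.01 -0.04  0.02] 52.96
45 8.16 [0.3 0.1 3.3] [-0.01 -0.07  0.03] 52.99
60 8.52 [ 1.5 -1.1  1.9] [-0.21 -0.24  0.08] 53.07
75 8.88 [ 2.3 -2.2  0.3] [-0.32 -0.6   0.02] 52.78
```

View pics/t75.png

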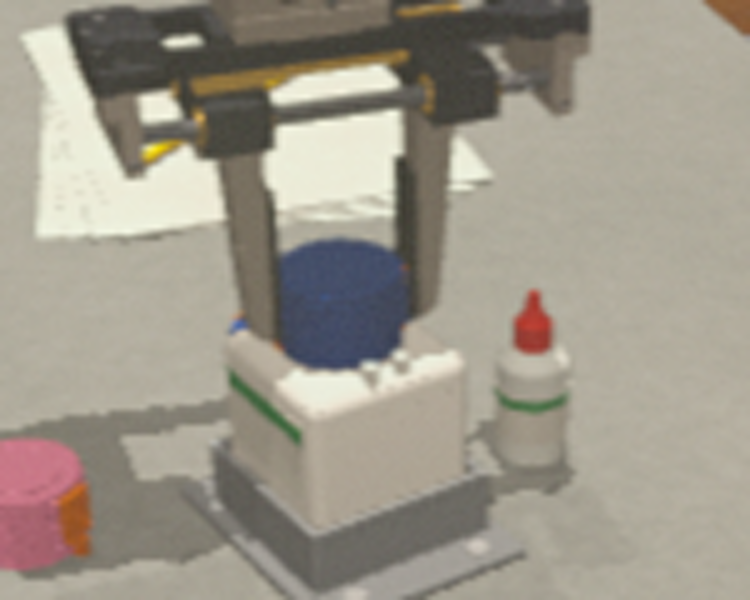

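The lid turned with the gripper: the ears at (370,375) and (400,360) are clear of the tabs, and the forces are small. Next are gentle pull tests.

```bash
cat > pull.py <<'E'
from h import *
import sys
j0=np.load("j0.npy")
def pull(p):
    bot.hold(.1); F0=bot.current_contact_force()[2]; log=[]
    for dz in(.002,.0035,.005,.006,.007,.008,.0095,.011):
        bot.line_to([p[0],p[1],p[2]+dz],None,.02); F=bot.current_contact_force()[2]-F0; log.append(round(F,1))
        if F<-7: return False,log
    return True,log
for d in map(float,sys.argv[1:]):
    j=j0.copy(); j[5]-=np.radians(d); bot.set_joints(j)
    p=bot.current_ee_pos(); T=bot.current_ft_torque()
    ok,log=pull(p); print(d,round(bot.current_clock(),2),ok,log,"T",T.round(2),"gap",round(bot.current_opening()*92,1))
    if ok: break
    bot.set_joints(j)
E
python3 pull.py 88
```

```text
88.0 10.37 False [np.float64(0.4), np.float64(-1.0), np.float64(-4.8), np.float64(-8.7)] T [-0.45 -0.95  0.03] gap 52.9
```

```bash
python3 pull.py 97 106 115 124
```

```text
97.0 12.03 False [np.float64(0.2), np.float64(-1.5), np.float64(-3.1), np.float64(-8.6)] T [-0.74 -1.16  0.05] gap 53.0
106.0 13.93 False [np.float64(-0.0), np.float64(-0.5), np.float64(-2.4), np.float64(-6.8), np.float64(-10.2)] T [-0.71 -1.15 -0.  ] gap 53.0
115.0 16.09 False [np.float64(0.6), np.float64(-0.8), np.float64(-1.6), np.float64(-5.4), np.float64(-6.7), np.float64(-10.6)] T [-0.66 -1.19 -0.07] gap 52.5
124.0 18.02 False [np.float64(1.0), np.float64(0.3), np.float64(-0.4), np.float64(-4.8), np.float64(-8.9)] T [-0.35 -1.45  0.03] gap 52.4
```

```bash
python3 pull.py 133 142 151
python3 - <<'E'
from h import *
print(bot.current_ee_pos())
for n in("top","side"):
    c=bot.read_camera(n);x,y=(150,170) if n=="top" else(190,110)
    cv2.imwrite(f"pics/{n}p.png",cv2.resize(c["pixels"][y:y+120,x:x+150],None,fx=5,fy=5,interpolation=cv2.INTER_CUBIC))
E
```

```text
133.0 20.18 False [np.float64(1.3), np.float64(0.1), np.float64(-0.2), np.float64(-1.8), np.float64(-5.3), np.float64(-8.1)] T [-0.66 -1.3  -0.02] gap 52.5
142.0 22.84 True [np.float64(0.1), np.float64(-1.4), np.float64(-1.0), np.float64(-2.4), np.float64(-1.8), np.float64(-0.6), np.float64(-1.6), np.float64(-1.7)] T [-0.28 -1.32 -0.02] gap 52.9
[0.56770745 0.12357435 0.11447245]
```

View pics/sidep.png

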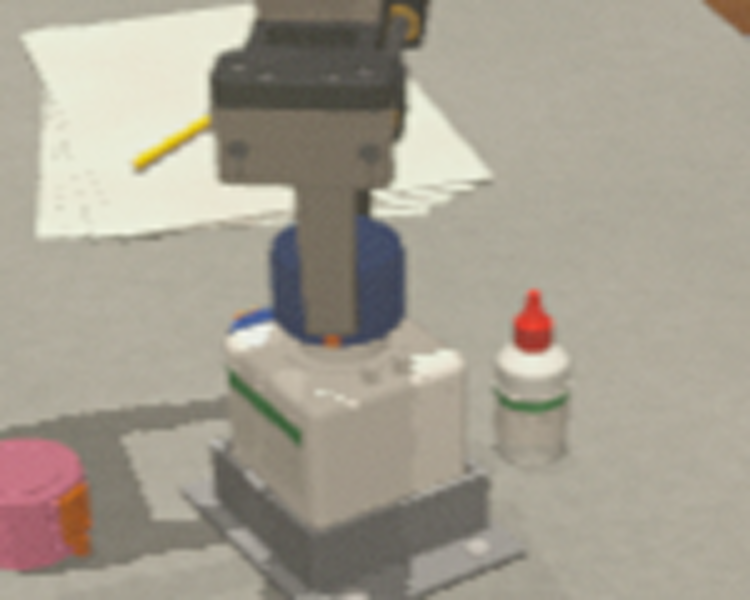

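At 142° the lid rises with no resistance, and its rim is well above the shoulder (lower edge near (340,340)). I'll lift it straight off while watching the force.

Run:
```python
from h import *
p=bot.current_ee_pos(); F0=bot.current_contact_force()[2]
for dz in(.005,.010,.015,.02,.025,.03,.04):
    bot.line_to([p[0],p[1],p[2]+dz],None,.04); F=bot.current_contact_force()-[0,0,F0]
    print(dz,F.round(1),bot.current_ft_torque().round(2))
    if F[2]<-10: print("stop");break
else:
    bot.line_to([p[0],p[1],.20],None,.1)
    print(bot.current_contact_force().round(1))
print(bot.current_clock(),bot.current_ee_pos(),bot.current_joints().round(2))
c=bot.read_camera("side");x,y=190,90
cv2.imwrite("pics/lift.png",cv2.resize(c["pixels"][y:y+120,x:x+150],None,fx=5,fy=5,interpolation=cv2.INTER_CUBIC))
```

```text
0.005 [ 4.1 -1.6  1.5] [-0.4  -0.92  0.01]
0.01 [ 2.8 -2.4  2.6] [-0.45 -0.75 -0.  ]
0.015 [0.3 0.3 0.7] [ 0.03 -0.14 -0.  ]
0.02 [ 0.2 -0.3  0.8] [ 0.06 -0.16 -0.06]
0.025 [-0.9 -0.5  0.6] [-0.04 -0.15  0.02]
0.03 [-0.9  0.6  2.1] [ 0.02 -0.12  0.04]
0.04 [0.5 0.2 1.9] [-0.04 -0.14 -0.02]
[ 0.   0.3 -1.1]
25.5917 [0.56749918 0.12354254 0.19970206] [ 0.01  0.18  1.6  -0.    1.36 -1.16]
```

View pics/lift.png

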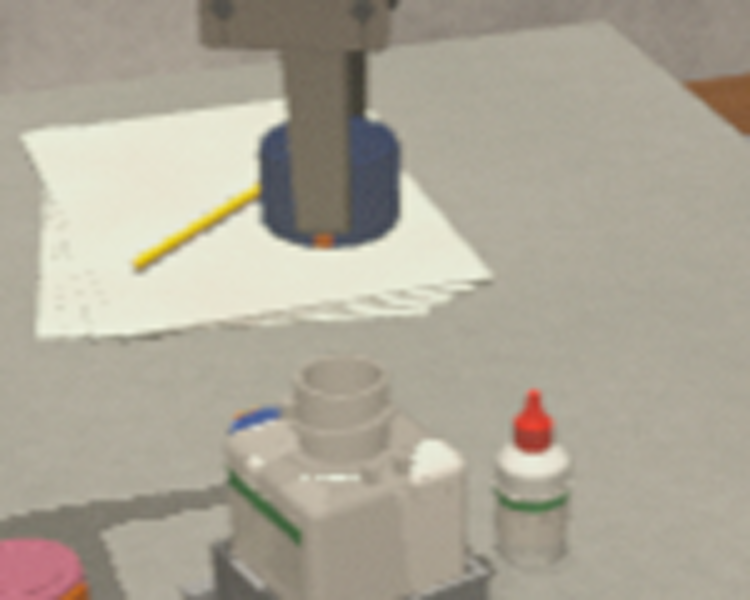

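The lid is held level above the open neck. I'll carry it to the tray and set it down until I feel contact.

Run:
```python
from h import *
r=rotz(np.radians(67)); T=[.513,-.203]
p=bot.current_ee_pos(); bot.line_to([p[0],p[1],.25],None,.15)
bot.line_to([*T,.25],r,.2)
bot.line_to([*T,.05],None,.15); bot.line_to([*T,.024],None,.05); bot.hold(.15)
print(bot.current_clock(),bot.current_contact_force().round(1))
F0=bot.current_contact_force()[2]
z=.024
while z>.0115:
    z-=.001; bot.line_to([*T,z],None,.02); F=bot.current_contact_force()[2]-F0
    print(round(z,4),round(F,1))
    if F>4:break
c=bot.read_camera("side");x,y=200,230
cv2.imwrite("pics/tray.png",cv2.resize(c["pixels"][y:y+180,x:x+200],None,fx=3.3,fy=3.3,interpolation=cv2.INTER_CUBIC))
print(bot.current_clock(),bot.current_ee_pos(),bot.current_opening()*92)
```

```text
30.2333 [ 0.3 -0.  -0.6]
0.023 -0.0
0.022 0.4
0.021 0.8
0.02 0.8
0.019 0.3
0.018 -1.1
0.017 -0.7
0.016 -0.1
0.015 0.3
0.014 5.2
32.7833 [ 0.51312299 -0.20306334  0.01459025] 52.52270391451309
```

View pics/tray.png

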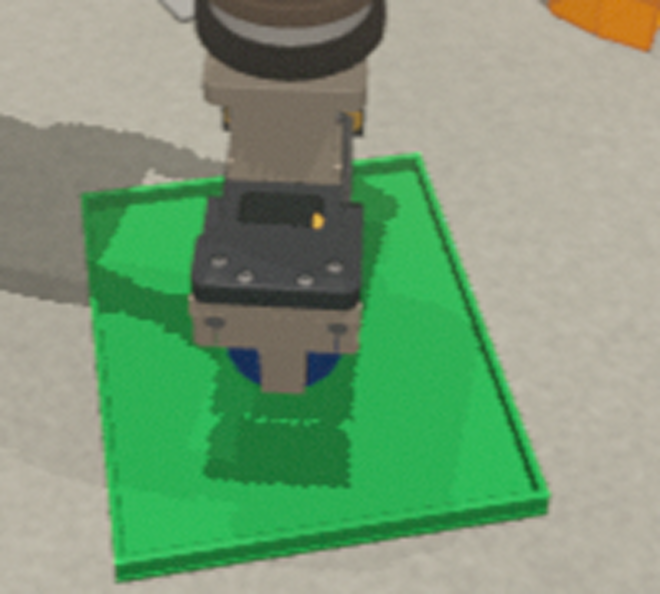

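The lid is in the middle of the tray (blue at (285,365)), and contact came at the expected height. Now I'll release it and retreat.

Run:
```python
from h import *
bot.set_gripper(.68); bot.hold(.1); bot.set_gripper(1.0)
p=bot.current_ee_pos(); bot.line_to([p[0],p[1],.08],None,.08); bot.line_to([p[0],p[1],.25],None,.15)
bot.goto([.257,-.515,.25],rotz(np.radians(67)))
bot.hold(.3); print(bot.current_clock(),bot.current_contact_force().round(1))
c=bot.read_camera("top");cv2.imwrite("pics/end_top.png",c["pixels"])
s=bot.read_camera("side");cv2.imwrite("pics/end_side.png",s["pixels"])
cv2.imwrite("pics/end_sz.png",cv2.resize(s["pixels"][270:400,220:370],None,fx=4.5,fy=4.5,interpolation=cv2.INTER_CUBIC))
m,b=blobs(c,(100,100,40),(130,255,255),(310,190,420,290))
for q in b: print(q[0],q[1],ray(c,*q[1],.037))
m,b=blobs(c,(5,150,100),(18,255,255),(310,190,420,290),3)
P=[ray(c,*q[1],.035) for q in b]; print(P,[q[0] for q in b])
```

```text
37.8833 [-0.5 -0.3 -0.4]
[357 228  25  24 434] [368.80184332 239.43548387] [ 0.51004909 -0.20175374  0.037     ]
[array([ 0.52036068, -0.17400608,  0.035     ]), array([ 0.49979806, -0.22890772,  0.035     ])] [array([353, 233,   5,   7,  22], dtype=int32), array([381, 240,   2,   6,   7], dtype=int32)]
```

View pics/end_top.png

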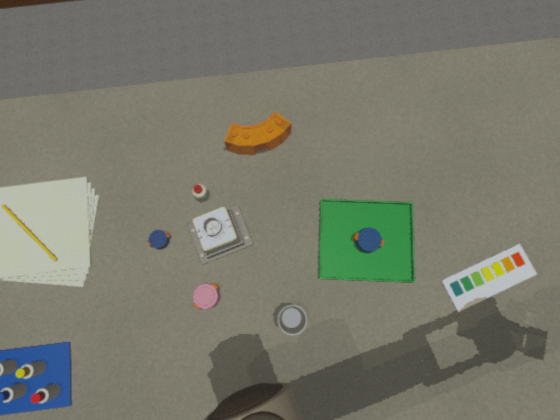

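View pics/end_sz.png

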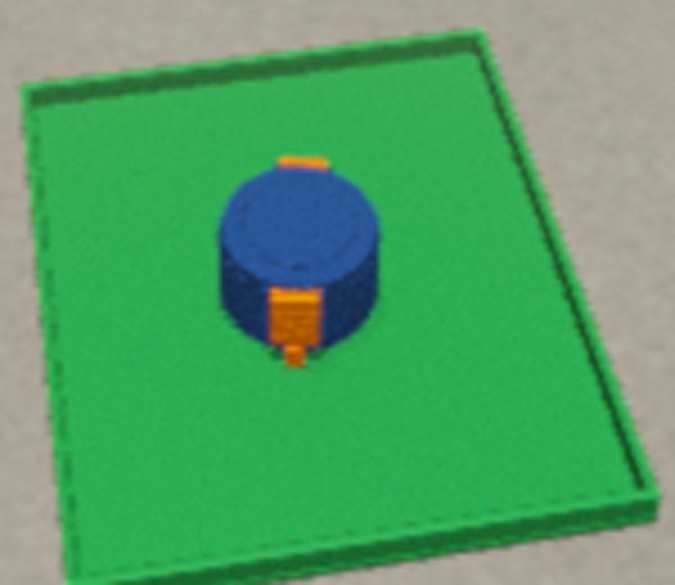

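The lid sits flat and right way up at top-view pixel (369,239), in the middle of the tray, with both tabs sprung out. The dropper (199,190), beaker (291,320) and goggles haven't moved, so I'm handing the job in.

```bash
python3 -c "
from workcell import bot
bot.job_done();print(bot.current_clock())"
```

```text
the job is handed in; nothing more can be done
the job is handed in; nothing more can be done
```

The tub is open, its lid is lying in the green tray, and I've handed the job in. No verdict is reported.

**What I did:** I pinched both tabs home (gap about 53 mm) and turned the lid counter-clockwise with little resistance. From 88° I pulled gently every 9°. The thread held through 133°, with pulls stopped at no more than about 11 N, and let go at 142°. I then lifted the lid straight off, lowered it until I felt about 5 N of contact with the tray floor, and let go.

**Last checks:**
- **Lid:** it is flat and right way up at about (0.510, -0.202), within a few millimetres of the tray's middle. Both tabs are sprung out.
- **Bystanders:** by eye, the dropper bottle, beaker, goggles and both look-alike lids are at the same places in the pictures as at the start.
- **Robot:** the arm was clear with nothing touching it, and the clock read about 38 s at the last check, before hand-in.

**Disagreements:**
- **Lid position:** the side-camera fit of the closed lid was about 4 mm off in y from the top-camera estimates. I used the top-camera values, and the near-zero side force when gripping supported them.
- **Pull height:** the height at which the pulls were stopped crept from about 6 to 8 mm, so the pads may have slipped slightly. A side moment of up to 1.5 N m also built up during the turn and vanished once the lid was off.

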